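# Step the key machine to two dimples and block the carriage with a spacer

### The arm

A 6-joint arm with a two-finger parallel gripper is mounted at the origin on the work surface. World frame = base frame: x ahead of the robot, y to its left, z up, the work surface at z = 0. Lengths are in m, angles in rad, forces in N, time in s.
With the tool pointing down it reaches from about 0.3 to 0.875 m from the base axis. Payload 6.4 kg.
Tool frame: the origin (TCP) lies midway between the tips of the shut fingers; the grasp point (between the pads) lies 19 mm behind it (ctrl.pinch_z is the distance from the TCP to the grasp point, in m); z points along the fingers, y is the line along which they close (so a half turn about z gives the same grasp; the last joint's range is limited). The gripper opens to 85 mm and grips with 20 to 120 N. Pads are 22 mm wide; open, the fingers measure 114 mm over their backs; the gripper's body (76 mm by 85 mm) begins 54 mm behind the grasp point. The pads swing forward as they close: fully open they stand 13 mm farther back than shut.
Start: joints at [-1.359, 0.181, 1.607, -0, 1.354, -0.206], TCP at [0.233, -0.526, 0.231] pointing down, gripper open.
Joint ranges: [-2.99, 2.99], [-0.89, 2.07], [0.3, 2.58], [-1.14, 4.28], [0, 2.63], [-3.12, 3.12]. Speed limits (rad/s): [2.57, 2.57, 3.01, 3.14, 3.14, 3.14].

### API

Orientations are given as a unit quaternion [w, x, y, z].
In Python, from bench import ctrl gives the robot as it stands.
- The arm moves only by the tool apply_moves, never from a script. Its argument "moves" is a list of rows, each an object with "jaw": the opening, from 0 (shut) to 1 (fully open); "offset": the shift along the tool's x, y, z in mm, a list of three; "rot": the turn, a rotation vector about the tool's x, y, z in degrees, a list of three. In form: [{"jaw": jaw, "offset": [dx, dy, dz], "rot": [ax, ay, az]}, ...]. A call has exactly 5 rows; each row shifts and turns the commanded pose from where the row before left it, along the tool's axes as they then stand; what a row does not reach is not made up. A row lasts 1/8 s, in which the tool goes at most 62.5 mm and 10.7 degrees, less where a joint would pass 70% of its speed; a pose out of reach is approached as far as the arm can. A call is refused whole if a number of a shift passes 62.5 or a number of a turn 10.7, either way. A call with a gripper value outside its range is refused whole. The fingers move at their own pace and stop on an object; the grip force is fixed at half the most. Time passes only in rows, so rows that do not move let the fingers close, or fill a call up. It gives the time, the measured TCP pose, the force, the opening and the grip force at its end, in the units of the state.
- ctrl.get_obs(): the state, without advancing time (a new reading comes with each control period).
- ctrl.camera(name): name is "scene" or "side" or "wrist"; returns (picture, depth): 420x560x3 uint8, red, green, blue; 420x560 float32, m along the optical axis (not along the pixel's ray), 0 where there is no reading.
- ctrl.camera_params(name): a dict with "K" (3x3 intrinsics, pixels), "cam_to_world" (4x4, takes a point from camera to world coordinates); the wrist camera has in their place "mount" (4x4, takes a point from camera to tool coordinates, whose origin is the TCP and whose axes are the flange's). Camera axes: x right, y down, z forward; pixel columns grow to the right and rows downward; lengths in m; the calibration is good to about 2 mm. A picture is of the moment at which its call begins: read the wrist's pose just before it. camera_params takes no time and is no camera call.
- ctrl.hand_in(): hands the job in; it is judged then, once.
Trained networks look in the newest picture that a camera, given by its name, has taken for a name from the list of things; names that differ only in an ending like _2 or _b are one class to them, and where a whole thing is asked for, a point or a joint stands for the part that bears it (a point fixed in the world has none). Each returns a list of dicts, best first, with "score" (0 to 1); they miss things now and then, are a little off and sometimes report something else, mostly with a low value. They report only what shows in the picture. A call takes as long as a camera call.
- ctrl.outline_of(camera, target): "region" (420x560 bool, what is visible of it) and "position" ([column, row] in pixels, amid what is visible of it).
The state is a dict: "time_s": time; "q": joint angles; "dq": joint speeds; "joint_efforts": joint torques, N m; "eef_pos": TCP position; "eef_rot": TCP orientation; "wrist_force": force on the tool from outside, world axes, zero at the start; "torque": the same for the moment, N m; "opening": opening from 0.0 (shut) to 1.0 (fully open); "grasp_force": force on a finger pad.
Only numpy, scipy, OpenCV 4.12 (cv2) and the standard library are available. Lean on these libraries where they do the work, as an engineer would, in place of code of your own. Each camera call takes 0.05 s, during which the arm holds its last target. There are 200 camera calls.

### The job

On the key machine, slide the carriage by its knob so that the dimple on the square-headed key stands exactly under the fixed pointer and pause there about a second, then do the same with the dimple on the round-headed key and leave the carriage there. Then take the thicker of the two steel spacers out of its covered tray and push it, blade first and under the strap, fully home (shoulder against the stop) into the gap between the carriage and the machine's fixed stop, without shifting the carriage off the dimple. Leave the thinner spacer in the tray.

Things in the scene. Friction and masses are not known exactly. Their poses are not given: they have to be found in the camera images.
- machine: Grey key machine, fixed, turned up to 0.2 rad; origin on the bench straight below the pointer; x away from the robot side, y to its left, z up. Flat bed 20 mm high, x -160 to 150 mm, y -125 to 185 mm. A 180 mm high column at y = 160 mm carries the pointer on a thin bar along y (16 mm wide, 120 to 134 mm above the bench).
- pointer_tip (a point): Lower tip of the fixed slender upright steel pointer, 65 mm above the bench and 4 mm above the keys. Axes as the machine's.
- knob (a point): Grip centre of the upright black cylindrical knob (20 mm diameter, straight from 60 to 98 mm above the bench; this point at 82 mm), rigid with the carriage, on a tongue (top 48 mm above the bench) at its front. Grip it from above and push or pull the carriage by it. Axes as the machine's.
- mark_square (a point): Dimple (dark 5 mm dot) on the blade of the brass key with the SQUARE head (20 mm), the right-hand one (-y) of the two keys clamped on the carriage; 61 mm above the bench; 104 mm in +x and 52 mm in -y (machine axes) from knob.
- mark_round (a point): Dimple (dark 5 mm dot) on the blade of the brass key with the ROUND head (24 mm), the left-hand one (+y); 61 mm above the bench; 88 mm in +x and 8 mm in -y (machine axes) from knob.
- saddle (a joint): Carriage's slide along the machine's x, m, -0.035 to 0.035, grows away from the robot; stays where it is left (about 2.5 N friction). Square-headed key's dimple under the pointer at -0.004, round-headed one's at 0.012.
- carriage (a joint): Carriage's slide along the machine's y, m, -0.032 to 0.040, grows to the machine's left; stays where it is left (about 2.5 N friction). Square-headed key's dimple under the pointer at 0.022, round-headed one's at -0.022.
- slot (a point): Mouth of the gap between the carriage's right-hand (-y) cheek and the fixed steel stop: on the bed (20 mm above the bench), level with the stop's front end, 10.5 mm left of the stop's inner face; at x -50, y -87.5 mm of the machine. The gap runs along +x (machine axes), 21 mm wide while the round-headed key's dimple is under the pointer; the cheek then begins 12 mm behind the mouth.
- strap (a point): Middle of the top of the flat steel strap (22 mm along x) that spans the gap from the stop: 9 to 31 mm behind the mouth, underside 52 mm and top 58 mm above the bench. The spacer goes in below it, pushed from the front along the bed. Stop: 100 mm long, 14 mm thick, top 52 mm above the bench; cheek top 50 mm.
- tray: Fixed plywood tray, 150 (x) by 190 mm (y), floor 6 mm; origin under its centre. A roof (underside 40, top 45 mm above the bench) from x = -70 to -10 mm covers two nests at y = +43 and -43 mm that hide the spacers' handles; the blades lie open towards +x. A spacer comes out by sliding it along the tray's +x by 55 mm or more.
- spacer_thick: Thicker spacer, 0.15 to 0.3 kg, lying flat in either nest. Origin: underside, mid-width, front face of the shoulder; x along the blade. Steel blade x 0 to 60 mm, 18 wide, 24 high, round nose; shoulder x -6 to 0, 34 wide, 26 high; black handle x -51 to -6, 16 wide, 24 high. Home: origin near slot, shoulder against the stop's front end.
- spacer_thin: Thinner spacer, the same but with a blade 10 mm wide, in the other nest; it stays there.

How it is judged:
On the way, in this order (a step that is already met when the one before it is completed fails the run):
1. the square-headed key's dimple is within 3 mm of the pointer, carriage at rest (horizontal distance between mark_square and pointer_tip below 0.003 m and velocity of joint saddle between -0.006 and 0.006 m/s and velocity of joint carriage between -0.006 and 0.006 m/s), for 0.4 s.
2. then the round-headed key's dimple is within 3 mm of the pointer, carriage at rest (horizontal distance between mark_round and pointer_tip below 0.003 m and velocity of joint saddle between -0.006 and 0.006 m/s and velocity of joint carriage between -0.006 and 0.006 m/s), for 0.4 s.
At the end, for the whole second after the job is handed in: Round-headed key's dimple within 3.5 mm of the pointer; thicker spacer at rest on the bed in the gap, blade first, shoulder within 5 mm of the stop's front end, within 6 mm sideways and 0.12 rad of the gap; thinner spacer in its nest, moved under 20 mm (horizontal distance between mark_round and pointer_tip below 0.0035 m and x of spacer_thick in the frame of slot between -0.005 and 0.003 m and y of spacer_thick in the frame of slot between -0.006 and 0.006 m and z of spacer_thick in the frame of slot between -0.004 and 0.005 m and angle between the x axis of spacer_thick and the x axis of slot, either way round below 0.12 rad and angle between spacer_thick's own z axis and vertical below 0.1 rad and linear speed of spacer_thick below 0.01 m/s and x of spacer_thin in the frame of tray between -0.03 and 0.01 m and distance of spacer_thin from where it was at the start of the episode below 0.02 m); the robot touches nothing.
It also fails if it takes over 61 s, if anything falls off the work surface, if the arm or the gripper's body presses on something with over 40 N, if the wrist force passes 120 N, or if a joint passes its speed limit or range.

## Working session

There is one attempt and no reset: what is moved stays moved. The work goes in short steps, Python scripts to look and compute and a tool call to move; the robot and the scene stay as the last step left them, time stands still between calls to the robot, and variables do not carry over. Pictures are saved under pics/ and viewed, at most 12 in all, crops included, and the job is handed in when it is done.

Besides the shell and the picture viewer there is one more tool, called as a command line: name --argument value ..., lists and objects as JSON in quotes. apply_moves: Moves the arm, as the interface text tells. Its arguments: {"type":"object","properties":{"moves":{"type":"array"}},"required":["moves"]}

```bash
mkdir -p pics; ls; cat > h.py <<'E'
import numpy as np, cv2
from bench import ctrl
from scipy.spatial.transform import Rotation as R
def obs():
    o=ctrl.get_obs(); return o
def T_tool(o):
    q=o['eef_rot']; T=np.eye(4); T[:3,:3]=R.from_quat([q[1],q[2],q[3],q[0]]).as_matrix(); T[:3,3]=o['eef_pos']; return T
def c2w(name,o=None):
    p=ctrl.camera_params(name)
    if name=='wrist': return np.array(p['K']), T_tool(o or obs())@np.array(p['mount'])
    return np.array(p['K']), np.array(p['cam_to_world'])
def cloud(name):
    K,T=c2w(name); img,d=ctrl.camera(name)
    v,u=np.mgrid[:420,:560]; P=np.stack([(u-K[0,2])/K[0,0]*d,(v-K[1,2])/K[1,1]*d,d],-1)
    W=P@T[:3,:3].T+T[:3,3]; W[d==0]=np.nan
    return img,d,W,K,T
def ray_z(K,T,uv,z):
    r=T[:3,:3]@np.array([(uv[0]-K[0,2])/K[0,0],(uv[1]-K[1,2])/K[1,1],1]); s=(z-T[2,3])/r[2]; return T[:3,3]+s*r
def save(n,img): cv2.imwrite('pics/'+n,cv2.cvtColor(img,cv2.COLOR_RGB2BGR))
E
python3 - <<'E'
from h import *
o=obs(); print(o['time_s'],o['eef_pos'],o['eef_rot'],T_tool(o)[:3,:3].round(2).tolist(),ctrl.pinch_z)
Z={'knob':.082,'mark_square':.061,'mark_round':.061,'pointer_tip':.065,'strap':.058,'spacer_thick':.025,'spacer_thin':.025,'machine':None,'tray':None}
ims=[]
for c in ['scene','side']:
    img,d,W,K,T=cloud(c); ims.append(img); print(c,T[:3,3].round(2))
    np.savez(c+'.npz',img=img,W=W,K=K,T=T)
    for n in Z:
        for r in ctrl.outline_of(c,n)[:2]:
            reg=r['region']; w=np.nanmedian(W[reg],0)
            print(n,round(r['score'],2),np.round(r['position']),reg.sum(),w.round(3), ray_z(K,T,r['position'],Z[n]).round(3) if Z[n] else '')
save('a.png',cv2.resize(np.vstack(ims),(800,1200))[:600]); save('b.png',cv2.resize(ims[1],(800,600)))
print(obs()['time_s'])
E
```

```text
pics
0.0 [ 0.23319665 -0.52496704  0.23036224] [-8.97825206e-04  9.78262514e-01  2.07368386e-01 -1.20456213e-06] [[0.91, 0.41, -0.0], [0.41, -0.91, 0.0], [0.0, -0.0, -1.0]] 0.0187
scene [1.19 0.19 0.62]
knob 0.64 [396. 276.] 3036 [0.582 0.122 0.049] [0.612 0.124 0.082]
knob 0.58 [400. 305.] 26580 [0.638 0.145 0.021] [0.671 0.147 0.082]
mark_square 0.9 [394. 274.] 3125 [0.582 0.122 0.049] [0.585 0.118 0.061]
mark_round 0.75 [398. 274.] 3237 [0.582 0.122 0.049] [0.582 0.125 0.061]
pointer_tip 0.74 [398. 301.] 26601 [0.638 0.145 0.021] [0.648 0.14  0.065]
pointer_tip 0.6 [227. 195.] 330 [ 0.462 -0.279  0.024] [ 0.522 -0.26   0.065]
strap 0.84 [398. 304.] 26697 [0.638 0.145 0.021] [0.647 0.142 0.058]
spacer_thick 0.7 [196. 186.] 359 [ 0.483 -0.361  0.027] [ 0.476 -0.373  0.025]
spacer_thin 0.58 [229. 196.] 299 [ 0.464 -0.279  0.026] [ 0.474 -0.285  0.025]
spacer_thin 0.49 [395. 274.] 3028 [0.582 0.122 0.049] [0.545 0.115 0.025]
machine 0.77 [399. 305.] 26472 [0.638 0.145 0.021] 
tray 0.61 [221. 193.] 3472 [ 0.457 -0.313  0.008] 
side [ 0.5  -0.86  0.71]
knob 0.87 [266. 172.] 1348 [0.554 0.108 0.049] [0.55  0.046 0.082]
mark_square 0.87 [266. 169.] 1372 [0.553 0.112 0.049] [0.554 0.092 0.061]
mark_round 0.61 [268. 169.] 1300 [0.555 0.11  0.049] [0.56  0.09  0.061]
pointer_tip 0.85 [280. 179.] 9548 [0.596 0.084 0.021] [0.586 0.038 0.065]
pointer_tip 0.43 [245. 295.] 350 [ 0.48  -0.287  0.023] [ 0.481 -0.319  0.065]
strap 0.63 [284. 179.] 9614 [0.596 0.084 0.021] [0.596 0.046 0.058]
spacer_thick 0.61 [256. 335.] 496 [ 0.489 -0.374  0.028] [ 0.495 -0.379  0.025]
spacer_thin 0.71 [245. 298.] 309 [ 0.481 -0.287  0.024] [ 0.479 -0.292  0.025]
spacer_thin 0.7 [254. 335.] 475 [ 0.488 -0.374  0.028] [ 0.491 -0.38   0.025]
machine 0.62 [280. 178.] 9656 [0.596 0.084 0.021] 
tray 0.58 [234. 323.] 5970 [ 0.454 -0.354  0.007] 
tray 0.55 [244. 296.] 311 [ 0.479 -0.287  0.024] 
1.0
```

View pics/a.png

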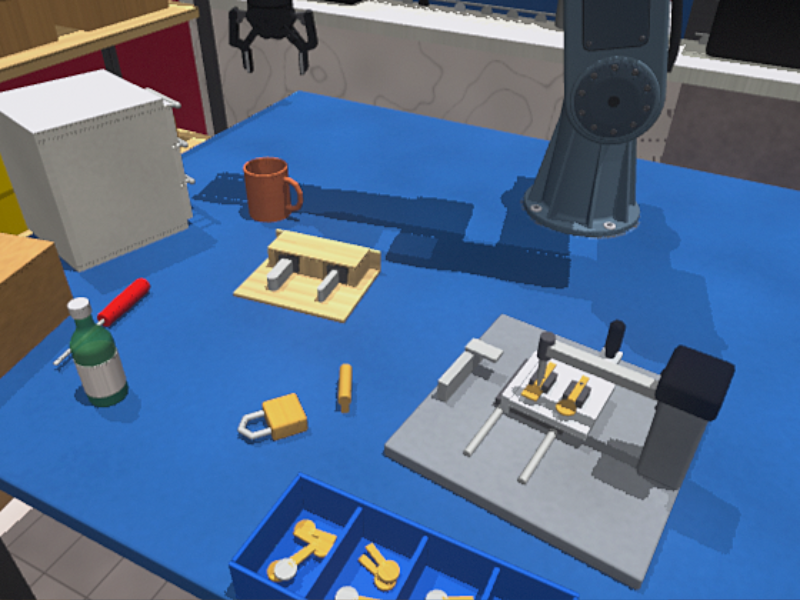

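View pics/b.png

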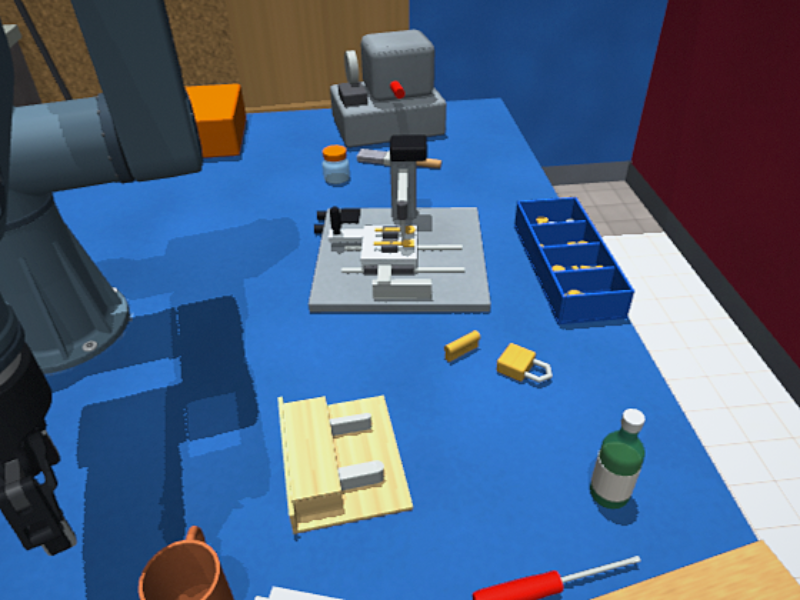

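The scene view (at 800x600) shows the knob at (615,340), the pointer tip near (545,390), the stop and strap at (470,365), and the tray at (310,275). The wider blade is the tray's -y one. Next I fit the machine and tray frames from depth.

```bash
cat > fit.py <<'E'
from h import *
from scipy.optimize import minimize
def fitrect(P,hx,hy,c0):
    # P Nx2 ; rectangle fit: rasterised via min IoU using hull
    import cv2
    r=cv2.minAreaRect((P*1000).astype(np.float32)); return r
for c in ['scene','side']:
    f=np.load(c+'.npz'); W=f['W'].reshape(-1,3); 
    m=(W[:,2]>.014)&(W[:,2]<.026)&(W[:,0]>.35)&(W[:,0]<.85)&(W[:,1]>-.12)&(W[:,1]<.36)
    P=W[m]; g=np.zeros((600,600),np.uint8); 
    ij=((P[:,:2]-[.3,-.2])*1000).astype(int); ok=((ij>=0)&(ij<600)).all(1); g[ij[ok][:,1],ij[ok][:,0]]=255
    g=cv2.morphologyEx(g,cv2.MORPH_CLOSE,np.ones((9,9))); g=cv2.morphologyEx(g,cv2.MORPH_OPEN,np.ones((9,9)))
    cs=max(cv2.findContours(g,cv2.RETR_EXTERNAL,cv2.CHAIN_APPROX_NONE)[0],key=cv2.contourArea)
    r=cv2.minAreaRect(cs); print(c,'bed',r, 'zmed',np.median(P[:,2])); 
    m=(W[:,2]>.09)&(W[:,0]>.4)&(W[:,0]<.8)&(W[:,1]>-.05)&(W[:,1]<.3)&(W[:,2]<.19)
    Q=W[m]; 
    # knob top: dark isolated
    k=(Q[:,2]<.103)&(Q[:,0]<.56); print('knob?',k.sum(),np.median(Q[k],0).round(4), Q[k].min(0).round(3),Q[k].max(0).round(3))
    b=(Q[:,2]>.115)&(Q[:,2]<.140); print('bar',b.sum()); 
    if b.sum()>20:
        t=(Q[b][:,2]>.130); print(np.percentile(Q[b][t][:,:2],[2,50,98],axis=0).round(3).tolist())
    m=(W[:,2]>.003)&(W[:,2]<.011)&(W[:,0]>.3)&(W[:,0]<.65)&(W[:,1]>-.5)&(W[:,1]<-.18)
    P=W[m]; m2=(W[:,2]>.041)&(W[:,2]<.05)&(W[:,0]>.3)&(W[:,0]<.55)&(W[:,1]>-.5)&(W[:,1]<-.18)
    print('roof',cv2.minAreaRect((W[m2][:,:2]*1000).astype(np.float32)),m2.sum())
    m3=m2.copy(); P=np.vstack([P,W[m2]])
    print('tray floor+roof',cv2.minAreaRect((P[:,:2]*1000).astype(np.float32)))
    m=(W[:,2]>.027)&(W[:,2]<.036)&(W[:,0]>.44)&(W[:,0]<.56)&(W[:,1]>-.42)&(W[:,1]<-.25)
    for s in (-.37,-.285):
        q=W[m&(abs(W[:,1]-s)<.03)]; 
        if len(q)>5: print('blade',s,len(q),cv2.minAreaRect((q[:,:2]*1000).astype(np.float32)))
E
python3 fit.py
```

```text
scene bed ((291.7385559082031, 318.4544677734375), (309.5865173339844, 312.02532958984375), 82.71597290039062) zmed 0.020509710135353354
knob? 90 [0.4809 0.1526 0.0989] [0.468 0.143 0.091] [0.486 0.162 0.103]
bar 1550
[[0.589, 0.087], [0.604, 0.164], [0.639, 0.261]]
roof ((400.8824462890625, -379.917236328125), (274.9766540527344, 134.08082580566406), 67.31356811523438) 1072
tray floor+roof ((473.84014892578125, -340.18756103515625), (346.6169738769531, 318.3406982421875), 0.26059964299201965)
blade -0.37 201 ((479.53533935546875, -375.0124206542969), (54.78876876831055, 72.77901458740234), 76.10392761230469)
blade -0.285 157 ((469.2333679199219, -291.2785339355469), (54.798095703125, 66.83660888671875), 72.40936279296875)
side bed ((292.1041259765625, 316.3741455078125), (313.97528076171875, 309.8458251953125), 82.90747833251953) zmed 0.01976372479876698
knob? 45 [0.477  0.1467 0.0989] [0.468 0.142 0.091] [0.487 0.159 0.103]
bar 319
[[0.588, 0.079], [0.603, 0.176], [0.633, 0.226]]
roof ((402.20758056640625, -379.356201171875), (270.59478759765625, 131.903564453125), 67.98910522460938) 2321
tray floor+roof ((472.2647705078125, -342.25775146484375), (320.8908996582031, 339.4419250488281), 89.03739166259766)
blade -0.37 283 ((489.66925048828125, -368.62841796875), (57.76005554199219, 20.734424591064453), 6.3626179695129395)
blade -0.285 143 ((480.04473876953125, -283.3338928222656), (56.410728454589844, 13.609572410583496), 6.161102771759033)
```

```bash
cat >> h.py <<'E'
YM=np.radians(-7.2); OM=np.array([.5931,.0870]); YT=np.radians(6.3)
def Rz(a): return np.array([[np.cos(a),-np.sin(a)],[np.sin(a),np.cos(a)]])
def m2w(x,y): return OM+Rz(YM)@np.array([x,y])
def w2m(p): return Rz(YM).T@(np.array(p)[:2]-OM)
def plan(p,yaw,n):
    "n rows to TCP world p, tool x heading yaw, z down"
    T=T_tool(obs()); Rg=np.array([[np.cos(yaw),np.sin(yaw),0],[np.sin(yaw),-np.cos(yaw),0],[0,0,-1]])
    rv=R.from_matrix(T[:3,:3].T@Rg).as_rotvec()
    Rc=T[:3,:3].copy(); d=(np.array(p)-T[:3,3])/n
    for i in range(n):
        print((Rc.T@d*1000).round(1).tolist(),np.degrees(rv/n).round(2).tolist()); Rc=Rc@R.from_rotvec(rv/n).as_matrix()
E
python3 - <<'E'
from h import *
print(np.array(ctrl.camera_params('wrist')['mount']).round(3).tolist(),ctrl.camera_params('wrist')['K'])
p=m2w(-.12,.02); print(p)
plan([p[0],p[1],.26],YM,15)
E
```

```text
[[0.0, -0.958, -0.287, 0.073], [1.0, 0.0, -0.0, -0.0], [0.0, -0.287, 0.958, -0.142], [0.0, 0.0, 0.0, 1.0]] [[308.64724786   0.         276.42424404]
 [  0.         308.64724786 207.79144141]
 [  0.           0.           1.        ]]
[0.4765529  0.12188228]
[32.3, -32.9, -1.9] [0.0, -0.0, 2.08]
[31.1, -34.0, -1.9] [0.0, -0.0, 2.08]
[29.9, -35.1, -1.9] [0.0, -0.0, 2.08]
[28.6, -36.2, -1.9] [0.0, -0.0, 2.08]
[27.2, -37.2, -1.9] [0.0, -0.0, 2.08]
[25.9, -38.2, -1.9] [0.0, -0.0, 2.08]
[24.5, -39.1, -1.9] [0.0, -0.0, 2.08]
[23.1, -39.9, -1.9] [0.0, -0.0, 2.08]
[21.6, -40.7, -1.9] [0.0, -0.0, 2.08]
[20.1, -41.5, -1.9] [0.0, -0.0, 2.08]
[18.6, -42.2, -1.9] [0.0, -0.0, 2.08]
[17.0, -42.8, -1.9] [0.0, -0.0, 2.08]
[15.5, -43.4, -1.9] [0.0, -0.0, 2.08]
[13.9, -44.0, -1.9] [0.0, -0.0, 2.08]
[12.3, -44.4, -1.9] [0.0, -0.0, 2.08]
```

apply_moves --moves '[{"jaw": 1, "offset": [32, -33, -2], "rot": [0, 0, 2.1]}, {"jaw": 1, "offset": [31, -34, -2], "rot": [0, 0, 2.1]}, {"jaw": 1, "offset": [30, -35, -2], "rot": [0, 0, 2.1]}, {"jaw": 1, "offset": [29, -36, -2], "rot": [0, 0, 2.1]}, {"jaw": 1, "offset": [27, -37, -2], "rot": [0, 0, 2.1]}]'

```text
time_s: 1.62
eef_pos: [0.315, -0.3089, 0.2415]
eef_rot: [0.0, 0.993, 0.116, 0.0]
wrist_force: [0.4, 0.4, -0.5]
opening: 0.998
grasp_force: 0.0
```

apply_moves --moves '[{"jaw": 1, "offset": [26, -38, -2], "rot": [0, 0, 2.1]}, {"jaw": 1, "offset": [25, -39, -2], "rot": [0, 0, 2.1]}, {"jaw": 1, "offset": [23, -40, -2], "rot": [0, 0, 2.1]}, {"jaw": 1, "offset": [22, -41, -2], "rot": [0, 0, 2.1]}, {"jaw": 1, "offset": [20, -41, -2], "rot": [0, 0, 2.1]}]'

```text
time_s: 2.25
eef_pos: [0.3976, -0.0935, 0.2517]
eef_rot: [0.0, 1.0, 0.025, 0.0]
wrist_force: [1.2, -0.6, 0.6]
opening: 1.001
grasp_force: 0.0
```

apply_moves --moves '[{"jaw": 1, "offset": [19, -42, -2], "rot": [0, 0, 2.1]}, {"jaw": 1, "offset": [17, -43, -2], "rot": [0, 0, 2.1]}, {"jaw": 1, "offset": [15, -43, -2], "rot": [0, 0, 2.1]}, {"jaw": 0.7, "offset": [14, -44, -2], "rot": [0, 0, 2.1]}, {"jaw": 0.7, "offset": [12, -44, -2], "rot": [0, 0, 2.1]}]'

```text
time_s: 2.88
eef_pos: [0.4795, 0.1213, 0.2616]
eef_rot: [0.0, 0.998, -0.066, 0.0]
wrist_force: [1.0, -0.6, -0.6]
opening: 0.696
grasp_force: 0.0
```

```bash
python3 - <<'E'
from h import *
o=obs(); print(o['time_s'],o['eef_pos'],T_tool(o)[:3,:3].round(3).tolist(),np.abs(o['dq']).max())
img,d,W,K,T=cloud('wrist'); np.savez('w1.npz',img=img,W=W,K=K,T=T)
save('w1.png',cv2.resize(img,(800,600)))
for n in ['knob','pointer_tip','mark_round','mark_square']:
    for r in ctrl.outline_of('wrist',n)[:2]: print(n,r['score'],r['position'],r['region'].sum())
Q=W.reshape(-1,3)
k=(Q[:,2]>.09)&(Q[:,2]<.105)&(abs(Q[:,0]-.478)<.04)&(abs(Q[:,1]-.15)<.04)
print(k.sum(),np.median(Q[k],0),Q[k].min(0),Q[k].max(0))
E
```

```text
2.875 [0.47945882 0.12126659 0.26157791] [[0.991, -0.133, 0.001], [-0.133, -0.991, -0.0], [0.001, 0.0, -1.0]] 1.0251648380511604
knob 0.83 [268.9, 112.4] 9116
pointer_tip 0.69 [241.9, 87.1] 65358
mark_round 0.79 [271.7, 114.9] 9061
mark_square 0.8 [270.6, 108.8] 8827
308 [0.47696953 0.15135716 0.10015343] [0.46555834 0.14236713 0.0901143 ] [0.4854106  0.16183907 0.10296098]
```

View pics/w1.png

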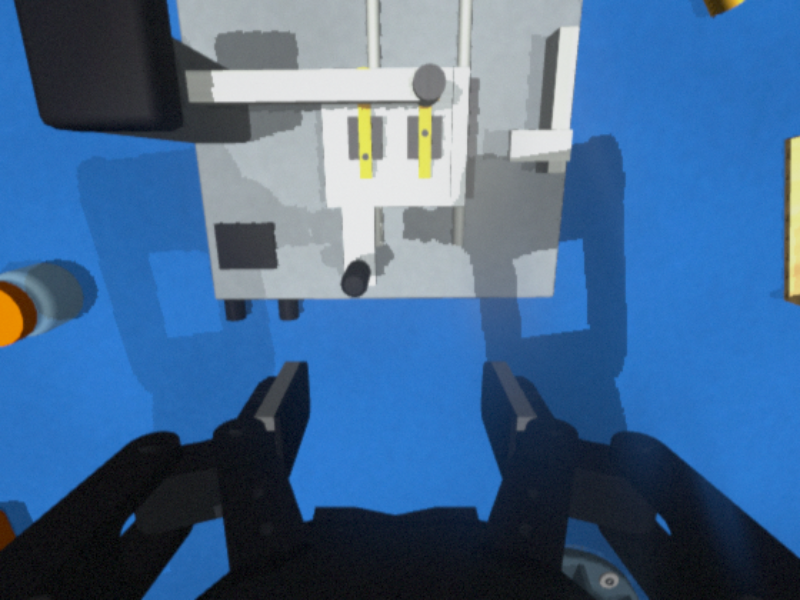

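The wrist view shows the dots at (425,132) for square and (365,157) for round, the knob top at (355,278), the pointer head at (429,82), and the strap at (540,145). I'll measure again now that the arm is at rest.

```bash
python3 - <<'E'
from h import *
ctrl.camera('side')
o=obs(); print(o['time_s'],o['eef_pos'],np.abs(o['dq']).max())
img,d,W,K,T=cloud('wrist'); np.savez('w1.npz',img=img,W=W,K=K,T=T)
g=cv2.cvtColor(img,cv2.COLOR_RGB2GRAY); hsv=cv2.cvtColor(img,cv2.COLOR_RGB2HSV)
# yellow regions, dark dots inside
y=((hsv[...,0]>20)&(hsv[...,0]<35)&(hsv[...,1]>150)).astype(np.uint8); y[:, :200]=0; y[:,330:]=0; y[200:]=0
yc=cv2.morphologyEx(y,cv2.MORPH_CLOSE,np.ones((7,7)))
n,l,s,c=cv2.connectedComponentsWithStats(yc-y)
for i in range(1,n):
    if s[i,4]>6:
        print('dot',c[i],s[i],ray_z(K,T,c[i],.061).round(4),w2m(ray_z(K,T,c[i],.061)).round(4))
Q=W.reshape(-1,3)
k=(Q[:,2]>.096)&(Q[:,2]<.1005)&(abs(Q[:,0]-.478)<.03)&(abs(Q[:,1]-.15)<.03)
print('knob',k.sum(),Q[k].mean(0),w2m(Q[k].mean(0)))
# pointer cylinder top
k=(abs(Q[:,0]-.593)<.03)&(abs(Q[:,1]-.087)<.03)&(Q[:,2]>.136)
print('ptr',k.sum(),Q[k].mean(0),Q[k].min(0),Q[k].max(0),w2m((Q[k].min(0)+Q[k].max(0))/2))
k=(abs(Q[:,0]-.593)<.04)&(abs(Q[:,1]-.14)<.03)&(Q[:,2]>.13)&(Q[:,2]<.138)
A=Q[k][:,:2]; print('bar mach',np.array([w2m(a) for a in A]).min(0),np.array([w2m(a) for a in A]).mean(0),np.array([w2m(a) for a in A]).max(0)); print(cv2.minAreaRect((A*1000).astype(np.float32)))
# bed edges: right (-y) and front
m=(abs(Q[:,2]-.02)<.006); P=np.array([w2m(q) for q in Q[m]])
for x0 in np.arange(-.14,.0,.02):
    s=P[(abs(P[:,0]-x0)<.004)]; print('x',x0.round(2),np.percentile(s[:,1],[.5,99.5]).round(4) if len(s) else '')
for y0 in np.arange(-.11,.1,.03):
    s=P[(abs(P[:,1]-y0)<.004)]; print('y',y0.round(2),np.percentile(s[:,0],[.5]).round(4) if len(s) else '')
k=(Q[:,2]>.053)&(Q[:,2]<.062)&(Q[:,1]<.03)&(Q[:,1]>-.06); S=np.array([w2m(q) for q in Q[k]]); print('strap',S.min(0),S.max(0),S.mean(0))
for c in ['scene','side']:
    f=np.load(c+'.npz'); im=f['img']; T=f['T']
    pc=np.linalg.inv(T)@np.array([*OM,.065,1]); uv=f['K']@pc[:3]; uv=uv[:2]/uv[2]; u,v=uv.astype(int); print(c,uv)
    cr=im[v-35:v+35,u-45:u+45].copy(); save(c+'_t.png',cv2.resize(cr,(540,420),interpolation=cv2.INTER_CUBIC))
E
```

```text
3.175 [0.4787302  0.11907815 0.26111997] 0.013651376842904756
dot [294.85365854  82.73170732] [292  78   6  11  41] [0.5807 0.0868 0.061 ] [-0.0123 -0.0017]
dot [294.83606557 107.40983607] [293  96   5  26  61] [0.5567 0.0896 0.061 ] [-0.0365 -0.002 ]
dot [253.3125     109.39583333] [250 103   7  15  48] [0.5604 0.1333 0.061 ] [-0.0382  0.0419]
knob 138 [0.47665617 0.15111845 0.0988259 ] [-0.12356181  0.04901858]
ptr 491 [0.59268953 0.08815447 0.14126307] [0.58377454 0.0792051  0.13602038] [0.60186706 0.09698457 0.14328008] [-0.00041422  0.00105121]
bar mach [-0.00852296  0.02239267] [-0.00049481  0.05310175] [0.00787912 0.08437101]
((599.4716796875, 140.00155639648438), (62.001583099365234, 16.372121810913086), 82.69246673583984)
x -0.14 [-0.1212  0.3243]
x -0.12 [-0.1216  0.1828]
x -0.1 [-0.1215  0.1837]
x -0.08 [-0.1219  0.1831]
x -0.06 [-0.1223  0.1839]
x -0.04 [-0.0971  0.1844]
x -0.02 [-0.0735  0.1381]
x 0.0 [-0.1223  0.1374]
y -0.11 [-0.1579]
y -0.08 [-0.1579]
y -0.05 [-0.1573]
y -0.02 [-0.1587]
y 0.01 [-0.1585]
y 0.04 [-0.1583]
y 0.07 [-0.1581]
y 0.1 [-0.1583]
strap [-0.04072885 -0.11125041] [ 0.04627544 -0.06574977] [-0.02941124 -0.08818725]
scene [375.96294869 269.25895093]
side [281.31083868 167.4144699 ]
```

```bash
sed -i 's/OM=np.array(.*\]); YT/OM=np.array([.5929,.0880]); YT/; s/YM=np.radians(-7.2)/YM=np.radians(-7.3)/' h.py; python3 - <<'E'
from h import *
plan([.4767,.1511,.063],YM,1)
f=np.load('w1.npz'); img=f['img'];g=cv2.cvtColor(img,cv2.COLOR_RGB2GRAY).astype(int)
hsv=cv2.cvtColor(img,cv2.COLOR_RGB2HSV)
k=ray=None
for nm,uc in (('sq',(297,92)),('rd',(255,110))):
    u,v=uc; w=g[v-8:v+9,u-3:u+4]; print(nm); print(w)
    i=np.unravel_index(w.argmin(),w.shape); wt=np.clip(w.min()+60-w,0,None)[max(i[0]-2,0):i[0]+3,max(i[1]-2,0):i[1]+3]
    yy,xx=np.mgrid[max(i[0]-2,0):max(i[0]-2,0)+wt.shape[0],max(i[1]-2,0):max(i[1]-2,0)+wt.shape[1]]
    p=(u-3+(xx*wt).sum()/wt.sum(),v-8+(yy*wt).sum()/wt.sum()); print(p,w2m(ray_z(f['K'],f['T'],p,.061)))
E
```

```text
[-6.3, -31.8, 198.2] [0.02, 0.02, -0.31]
sq
[[215 212 214 213 210 201 123]
 [215 212 215 211 209 194 131]
 [213 213 214 212 210 188 132]
 [214 214 214 212 208 185 135]
 [212 212 213 213 208 185 133]
 [208 190 202 210 208 182 134]
 [164 150 162 188 208 182 133]
 [129 127 133 161 204 182 132]
 [127 124 124 148 205 181 134]
 [132 123 132 160 206 180 136]
 [152 141 168 201 208 181 136]
 [203 199 205 212 207 184 135]
 [213 214 214 213 210 183 132]
 [215 214 212 213 209 180 123]
 [213 215 214 212 210 180 117]
 [214 215 216 213 209 180 117]
 [213 216 213 213 211 182 119]]
(np.float64(300.0), np.float64(98.11552346570397)) [-0.02692544 -0.00827451]
rd
[[216 215 217 217 211 180 109]
 [217 216 217 216 210 178 109]
 [215 216 216 214 212 181 115]
 [212 213 213 214 212 181 126]
 [192 178 187 212 213 202 136]
 [149 136 141 176 211 206 135]
 [129 122 126 152 211 209 139]
 [129 121 125 150 211 208 140]
 [143 130 141 174 212 210 146]
 [197 184 199 208 216 212 163]
 [213 211 214 216 215 213 173]
 [216 217 215 217 216 212 172]
 [216 216 216 216 215 211 172]
 [216 217 217 217 215 212 174]
 [217 217 217 217 215 213 190]
 [216 216 217 217 215 215 196]
 [216 217 217 217 214 215 199]]
(np.float64(258.0), np.float64(102.96551724137932)) [-0.03153473  0.03574419]
```

```bash
python3 - <<'E'
from h import *
f=np.load('w1.npz')
for p in ((295.2,91.8),(253.1,108.6)): print(w2m(ray_z(f['K'],f['T'],p,.061)).round(4))
print(w2m([.4767,.1511]))
E
```

```text
[-0.0207 -0.0032]
[-0.0371  0.041 ]
[-0.12327591  0.04782363]
```

apply_moves --moves '[{"jaw": 0.7, "offset": [-6, -32, 20], "rot": [0, 0, 0]}, {"jaw": 0.7, "offset": [0, 0, 50], "rot": [0, 0, 0]}, {"jaw": 0.7, "offset": [0, 0, 50], "rot": [0, 0, 0]}, {"jaw": 0.7, "offset": [0, 0, 50], "rot": [0, 0, 0]}, {"jaw": 0.7, "offset": [0, 0, 28], "rot": [0, 0, 0]}]'

```text
time_s: 3.85
eef_pos: [0.4756, 0.1508, 0.0608]
eef_rot: [0.0, 0.998, -0.067, -0.002]
wrist_force: [0.3, 0.1, -0.6]
opening: 0.698
grasp_force: 0.0
```

apply_moves --moves '[{"jaw": 0.7, "offset": [0, 0, 0], "rot": [0, 0, 0]}, {"jaw": 0.1, "offset": [0, 0, 0], "rot": [0, 0, 0]}, {"jaw": 0.1, "offset": [0, 0, 0], "rot": [0, 0, 0]}, {"jaw": 0.1, "offset": [0, 0, 0], "rot": [0, 0, 0]}, {"jaw": 0.1, "offset": [0, 0, 0], "rot": [0, 0, 0]}]'

```text
time_s: 4.47
eef_pos: [0.4788, 0.1521, 0.0652]
eef_rot: [0.0, 0.998, -0.066, 0.002]
wrist_force: [-1.5, -1.4, 6.4]
opening: 0.217
grasp_force: 58.4
```

```bash
python3 - <<'E'
from h import *
o=obs(); print(o['time_s'],o['eef_pos'],w2m(o['eef_pos']),o['opening'],o['grasp_force'],o['wrist_force'],np.degrees(np.arctan2(*T_tool(o)[1::-1,0])))
E
```

```text
4.475 [0.4787727  0.15208536 0.06524044] [-0.12134522  0.04906437] 0.21728125990707842 58.4187931381166 [-1.49366556 -1.43980588  6.38617174] -7.542677217482494
```

apply_moves --moves '[{"jaw": 0.1, "offset": [4, -0.7, 0], "rot": [0, 0, 0]}, {"jaw": 0.1, "offset": [4, -0.7, 0], "rot": [0, 0, 0]}, {"jaw": 0.1, "offset": [4, -0.7, 0], "rot": [0, 0, 0]}, {"jaw": 0.1, "offset": [4, -0.8, 0], "rot": [0, 0, 0]}, {"jaw": 0.1, "offset": [4, -0.8, 0], "rot": [0, 0, 0]}]'

```text
time_s: 5.1
eef_pos: [0.4987, 0.153, 0.0652]
eef_rot: [0.0, 0.998, -0.066, 0.001]
wrist_force: [-3.1, -2.1, 7.8]
opening: 0.219
grasp_force: 58.6
```

apply_moves --moves '[{"jaw": 0.1, "offset": [0, 0, 0], "rot": [0, 0, 0]}, {"jaw": 0.1, "offset": [0, 0, 0], "rot": [0, 0, 0]}, {"jaw": 0.1, "offset": [0, 0, 0], "rot": [0, 0, 0]}, {"jaw": 0.1, "offset": [0, 0, 0], "rot": [0, 0, 0]}, {"jaw": 0.1, "offset": [0, 0, 0], "rot": [0, 0, 0]}]'

```text
time_s: 5.72
eef_pos: [0.4992, 0.153, 0.0652]
eef_rot: [0.0, 0.998, -0.066, 0.002]
wrist_force: [-0.5, -1.7, 5.5]
opening: 0.212
grasp_force: 58.6
```

```bash
python3 - <<'E'
from h import *
o=obs(); print(o['time_s'],o['eef_pos'],w2m(o['eef_pos']),o['wrist_force'],np.abs(o['dq']).max())
img,d,W,K,T=cloud('wrist'); np.savez('w2.npz',img=img,W=W,K=K,T=T)
pc=np.linalg.inv(T)@np.array([*OM,.065,1]); uv=K@pc[:3]; uv=uv[:2]/uv[2]; print(uv)
u,v=uv.astype(int); y0,x0=max(v-60,0),u-80; print(x0,y0)
save('w2.png',cv2.resize(img[y0:y0+120,x0:x0+160],(800,600),interpolation=cv2.INTER_CUBIC))
E
```

```text
5.725 [0.49923396 0.15300191 0.06522949] [-0.10116627  0.0525734 ] [-0.45163078 -1.71648745  5.46156293] 0.0013235812370913898
[402.68938037  44.78818855]
322 0
```

View pics/w2.png

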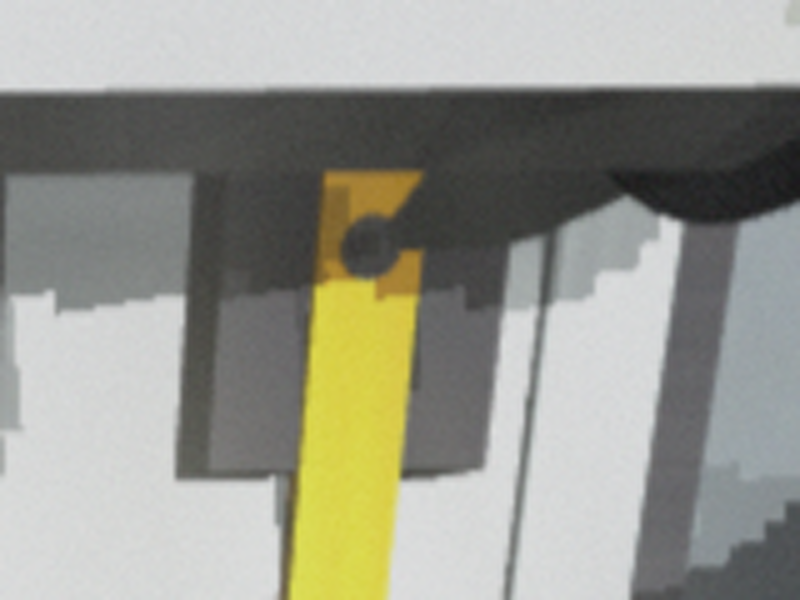

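The crop shows the square-key dot at (370,245) with the pointer's tip just right of it at (393,237). I'll compute the remaining offset.

```bash
python3 - <<'E'
from h import *
f=np.load('w2.npz');K,T=f['K'],f['T']
d=w2m(ray_z(K,T,(322+370/5,245/5),.061)); t=w2m(ray_z(K,T,(322+394/5,238/5),.065)); print(d,t,(t-d)*1000, T[:3,3])
E
```

```text
[-0.00082219  0.0012137 ] [-0.00105535  0.00066951] [-0.23315525 -0.54418709] [0.57138033 0.14373636 0.20748075]
```

apply_moves --moves '[{"jaw": 0.1, "offset": [0, 0, 0], "rot": [0, 0, 0]}, {"jaw": 0.1, "offset": [0, 0, 0], "rot": [0, 0, 0]}, {"jaw": 0.1, "offset": [0, 0, 0], "rot": [0, 0, 0]}, {"jaw": 0.1, "offset": [0, 0, 0], "rot": [0, 0, 0]}, {"jaw": 0.1, "offset": [1.6, 4.4, 0], "rot": [0, 0, 0]}]'

```text
time_s: 6.4
eef_pos: [0.4998, 0.1494, 0.0652]
eef_rot: [-0.001, 0.998, -0.066, 0.001]
wrist_force: [-2.6, 3.7, 8.3]
opening: 0.219
grasp_force: 58.9
```

apply_moves --moves '[{"jaw": 0.1, "offset": [2, 5, 0], "rot": [0, 0, 0]}, {"jaw": 0.1, "offset": [2, 5, 0], "rot": [0, 0, 0]}, {"jaw": 0.1, "offset": [2, 5, 0], "rot": [0, 0, 0]}, {"jaw": 0.1, "offset": [2, 5, 0], "rot": [0, 0, 0]}, {"jaw": 0.1, "offset": [2, 5, 0], "rot": [0, 0, 0]}]'

```text
time_s: 7.02
eef_pos: [0.5064, 0.1232, 0.0652]
eef_rot: [-0.001, 0.998, -0.066, 0.001]
wrist_force: [-2.4, 3.2, 7.7]
opening: 0.216
grasp_force: 58.9
```

apply_moves --moves '[{"jaw": 0.1, "offset": [2, 5, 0], "rot": [0, 0, 0]}, {"jaw": 0.1, "offset": [1.2, 5, 0], "rot": [0, 0, 0]}, {"jaw": 0.1, "offset": [1, 5, 0], "rot": [0, 0, 0]}, {"jaw": 0.1, "offset": [0, 0, 0], "rot": [0, 0, 0]}, {"jaw": 0.1, "offset": [0, 0, 0], "rot": [0, 0, 0]}]'

```text
time_s: 7.65
eef_pos: [0.5087, 0.1072, 0.0652]
eef_rot: [-0.0, 0.998, -0.066, 0.001]
wrist_force: [-2.7, 0.3, 7.8]
opening: 0.218
grasp_force: 58.8
```

```bash
python3 - <<'E'
from h import *
o=obs(); print(o['time_s'],o['eef_pos'],w2m(o['eef_pos']),o['wrist_force'],np.abs(o['dq']).max())
img,d,W,K,T=cloud('wrist'); np.savez('w3.npz',img=img,W=W,K=K,T=T)
pc=np.linalg.inv(T)@np.array([*OM,.065,1]); uv=K@pc[:3]; uv=uv[:2]/uv[2]; print(uv)
u,v=uv.astype(int); y0,x0=max(v-60,0),u-80; print(x0,y0)
save('w3.png',cv2.resize(img[y0:y0+120,x0:x0+160],(800,600),interpolation=cv2.INTER_CUBIC))
E
```

```text
7.65 [0.50865868 0.10718347 0.0652244 ] [-0.08599604  0.00832389] [-2.72690971  0.32286355  7.76790652] 0.0021540793423345398
[295.85176704  84.31217178]
215 24
```

View pics/w3.png

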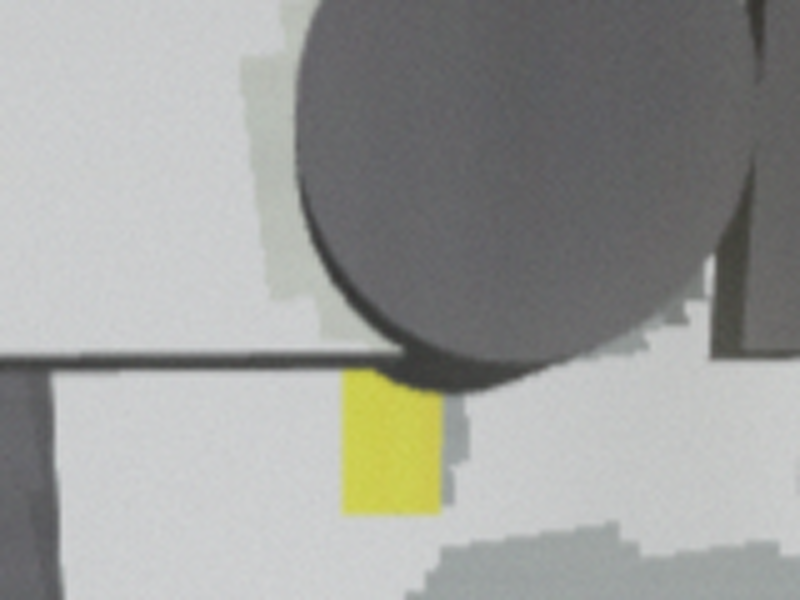

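The round-key dot is hidden behind the pointer head. Odometry gives a travel of (15.2, -44.3) against the wanted (15.8, -44.5), so I nudge +0.7, hold, release and rise.

apply_moves --moves '[{"jaw": 0.1, "offset": [0.7, 0.2, 0], "rot": [0, 0, 0]}, {"jaw": 0.1, "offset": [0, 0, 0], "rot": [0, 0, 0]}, {"jaw": 0.1, "offset": [0, 0, 0], "rot": [0, 0, 0]}, {"jaw": 0.1, "offset": [0, 0, 0], "rot": [0, 0, 0]}, {"jaw": 0.1, "offset": [0, 0, 0], "rot": [0, 0, 0]}]'

```text
time_s: 8.32
eef_pos: [0.5093, 0.1071, 0.0652]
eef_rot: [-0.0, 0.998, -0.066, 0.001]
wrist_force: [-1.6, 0.7, 8.3]
opening: 0.219
grasp_force: 58.9
```

apply_moves --moves '[{"jaw": 0.5, "offset": [0, 0, 0], "rot": [0, 0, 0]}, {"jaw": 0.5, "offset": [0, 0, 0], "rot": [0, 0, 0]}, {"jaw": 0.5, "offset": [0, 0, 0], "rot": [0, 0, 0]}, {"jaw": 0.5, "offset": [0, 0, -20], "rot": [0, 0, 0]}, {"jaw": 0.5, "offset": [0, 0, -50], "rot": [0, 0, 0]}]'

```text
time_s: 8.95
eef_pos: [0.5057, 0.1068, 0.1315]
eef_rot: [0.0, 0.998, -0.066, -0.003]
wrist_force: [0.5, 0.6, 0.8]
opening: 0.503
grasp_force: 0.0
```

apply_moves --moves '[{"jaw": 0.5, "offset": [-10, 0, -50], "rot": [0, 0, 0]}, {"jaw": 0.5, "offset": [-20, 0, -40], "rot": [0, 0, 0]}, {"jaw": 0.5, "offset": [-20, 0, -20], "rot": [0, 0, 0]}, {"jaw": 0.5, "offset": [-10, 0, 0], "rot": [0, 0, 0]}, {"jaw": 0.5, "offset": [0, 0, 0], "rot": [0, 0, 0]}]'

```text
time_s: 9.57
eef_pos: [0.4478, 0.1148, 0.2422]
eef_rot: [0.0, 0.998, -0.066, -0.001]
wrist_force: [-0.3, -0.2, -0.9]
opening: 0.5
grasp_force: 0.0
```

```bash
python3 - <<'E'
from h import *
ctrl.camera('side')
o=obs(); print(o['time_s'],o['eef_pos'],w2m(o['eef_pos']),np.abs(o['dq']).max())
img,d,W,K,T=cloud('wrist'); np.savez('w4.npz',img=img,W=W,K=K,T=T)
Q=W.reshape(-1,3)
kp=m2w(-.088,.008)
k=(Q[:,2]>.095)&(Q[:,2]<.103)&(abs(Q[:,0]-kp[0])<.03)&(abs(Q[:,1]-kp[1])<.03)
print('knob',k.sum(),w2m(Q[k].mean(0)),w2m((Q[k].min(0)+Q[k].max(0))/2))
k=(abs(Q[:,0]-.593)<.03)&(abs(Q[:,1]-.087)<.03)&(Q[:,2]>.136)
print('ptr',k.sum(),w2m((Q[k].min(0)+Q[k].max(0))/2),w2m(Q[k].mean(0)))
M=np.array([w2m(q) for q in Q])
k=(Q[:,2]>.053)&(Q[:,2]<.062)&(M[:,1]<-.06)&(M[:,1]>-.12)&(M[:,0]<0); print('strap',np.percentile(M[k],[1,99],axis=0),M[k].mean(0))
k=(Q[:,2]>.047)&(Q[:,2]<.055)&(M[:,1]<-.06)&(M[:,1]>-.125)&(M[:,0]<.06)&(M[:,0]>-.07); print('stop',np.percentile(M[k],[1,99],axis=0),M[k].mean(0))
k=(Q[:,2]>.044)&(Q[:,2]<.054)&(M[:,1]<-.0)&(M[:,1]>-.09)&(M[:,0]<.04)&(M[:,0]>-.05); print('cheek',np.percentile(M[k],[1,99],axis=0))
save('w4.png',cv2.resize(img[60:270,180:460],(800,600),interpolation=cv2.INTER_CUBIC))
p=np.array([.475,-.362]); plan([*p,.2],YT,11)
E
```

```text
9.625 [0.44810622 0.11466538 0.24200379] [-0.14700837  0.00805108] 0.019412295759316793
knob 377 [-0.08850446  0.0087299 ] [-0.08866106  0.00897858]
ptr 440 [-0.0033024  -0.00034913] [-0.00348311  0.00017878]
strap [[-0.04044799 -0.11150344]
 [-0.01888169 -0.06697917]] [-0.02958487 -0.08908653]
stop [[-0.04823339 -0.11127747]
 [ 0.02904844 -0.06028355]] [-0.00060597 -0.08585816]
cheek [[-0.04077806 -0.07518409]
 [ 0.0294394  -0.00151457]]
[8.1, 42.6, 3.8] [0.0, 0.01, -1.26]
[7.2, 42.8, 3.8] [0.0, 0.01, -1.26]
[6.2, 42.9, 3.8] [0.0, 0.01, -1.26]
[5.3, 43.1, 3.8] [0.0, 0.01, -1.26]
[4.3, 43.2, 3.8] [0.0, 0.01, -1.26]
[3.4, 43.3, 3.8] [0.0, 0.01, -1.26]
[2.4, 43.3, 3.8] [0.0, 0.01, -1.26]
[1.5, 43.4, 3.8] [0.0, 0.01, -1.26]
[0.5, 43.4, 3.8] [0.0, 0.01, -1.26]
[-0.4, 43.4, 3.8] [0.0, 0.01, -1.26]
[-1.4, 43.4, 3.8] [0.0, 0.01, -1.26]
```

View pics/w4.png

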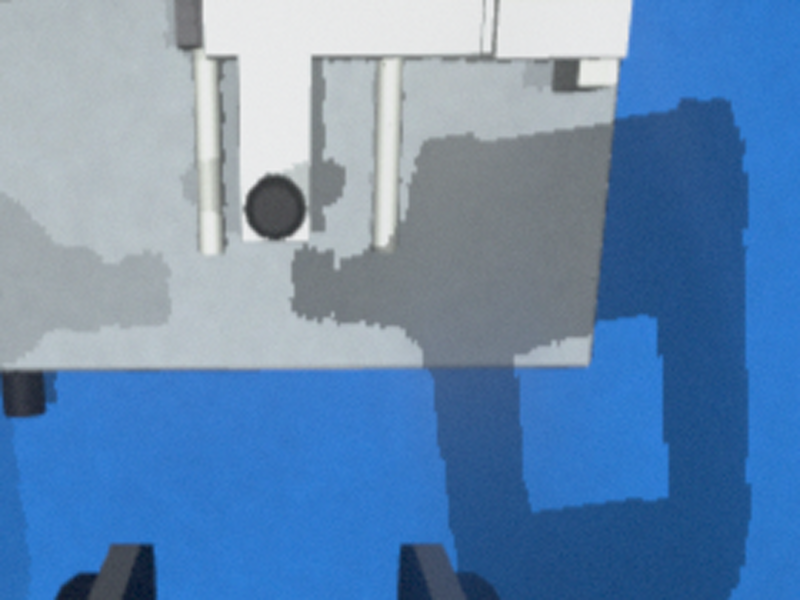

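The knob sits at (-88.5, 8.8) against the ideal (-88, 8), which is good. The crop shows it at (275,207). Now to the tray.

apply_moves --moves '[{"jaw": 0.5, "offset": [9, 47, 4], "rot": [0, 0, -1.4]}, {"jaw": 0.5, "offset": [8, 47, 4], "rot": [0, 0, -1.4]}, {"jaw": 0.5, "offset": [7, 47, 4], "rot": [0, 0, -1.4]}, {"jaw": 0.5, "offset": [6, 47, 4], "rot": [0, 0, -1.4]}, {"jaw": 0.5, "offset": [5, 48, 4], "rot": [0, 0, -1.4]}]'

```text
time_s: 10.3
eef_pos: [0.4638, -0.1252, 0.2219]
eef_rot: [-0.0, 1.0, -0.005, -0.001]
wrist_force: [0.3, -0.2, 0.1]
opening: 0.503
grasp_force: 0.0
```

apply_moves --moves '[{"jaw": 0.5, "offset": [3, 48, 4], "rot": [0, 0, -1.4]}, {"jaw": 0.5, "offset": [2, 48, 4], "rot": [0, 0, -1.4]}, {"jaw": 0.5, "offset": [1, 48, 4], "rot": [0, 0, -1.4]}, {"jaw": 0.5, "offset": [0, 48, 4], "rot": [0, 0, -1.4]}, {"jaw": 0.5, "offset": [-1, 48, 4], "rot": [0, 0, -1.3]}]'

```text
time_s: 10.92
eef_pos: [0.478, -0.3649, 0.2013]
eef_rot: [-0.001, 0.998, 0.055, -0.001]
wrist_force: [-0.2, 0.3, 0.3]
opening: 0.5
grasp_force: 0.0
```

```bash
python3 - <<'E'
from h import *
for i in range(4): ctrl.camera('side')
o=obs(); print(o['time_s'],o['eef_pos'],np.abs(o['dq']).max(),np.degrees(np.arctan2(*T_tool(o)[1::-1,0])))
img,d,W,K,T=cloud('wrist'); np.savez('w5.npz',img=img,W=W,K=K,T=T)
Q=W.reshape(-1,3)
k=(Q[:,2]>.026)&(Q[:,2]<.036)&(Q[:,0]>.42)&(Q[:,0]<.58)
for s in (-.37,-.285):
    q=Q[k&(abs(Q[:,1]-s)<.03)]
    if len(q)>5: print('blade',s,len(q),cv2.minAreaRect((q[:,:2]*1000).astype(np.float32)),np.median(q[:,2]))
k=(Q[:,2]>.041)&(Q[:,2]<.05)&(Q[:,0]>.3)&(Q[:,0]<.52)&(Q[:,1]>-.47)&(Q[:,1]<-.22); print('roof',cv2.minAreaRect((Q[k][:,:2]*1000).astype(np.float32)))
save('w5.png',cv2.resize(img,(800,600)))
E
```

```text
11.125 [ 0.47760857 -0.36367011  0.20115516] 0.03379644388951089 6.217738701026558
blade -0.37 1060 ((487.3851623535156, -367.14093017578125), (60.773494720458984, 60.008934020996094), 5.812941551208496) 0.029273516393070964
blade -0.285 675 ((467.8101501464844, -275.0821838378906), (64.97190856933594, 54.406494140625), 30.218847274780273) 0.029256395205980612
roof ((374.3436279296875, -348.97943115234375), (166.10064697265625, 179.72544860839844), 6.149744987487793)
```

View pics/w5.png

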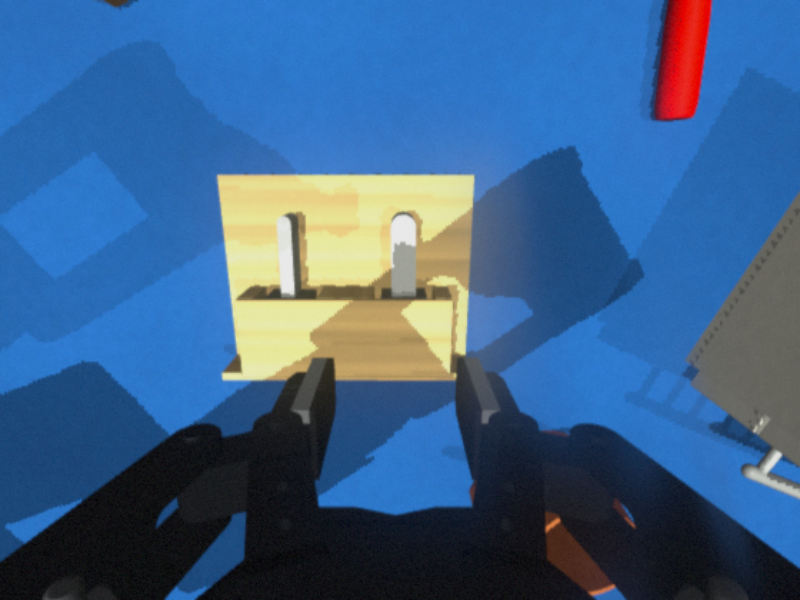

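The wrist view shows the wide blade at column 403, nose at row 212, roof edge at row 297. The thin blade is at column 288.

```bash
python3 - <<'E'
from h import *
f=np.load('w5.npz');K,T,W=f['K'],f['T'],f['W']
a=ray_z(K,T,(282.1,148.8),.03); b=ray_z(K,T,(282.5,208),.045)
print(a,b,np.degrees(np.arctan2(a[1]-b[1],a[0]-b[0])))
Q=W[130:206,265:300].reshape(-1,3); q=Q[(Q[:,2]>.0275)&(Q[:,2]<.031)]; r=cv2.minAreaRect((q[:,:2]*1000).astype(np.float32)); print(r,len(q))
c=a[:2]-.025*np.array([np.cos(YT),np.sin(YT)]); print(c)
plan([*c,.009],YT,1)
E
```

```text
[ 0.51881281 -0.36392548  0.03      ] [ 0.46180688 -0.37065408  0.045     ] 6.731670700725755
((488.82440185546875, -367.4925537109375), (57.97560119628906, 16.98975372314453), 6.125189304351807) 911
[ 0.49396379 -0.36666884]
[15.9, 6.2, 192.6] [-0.15, 0.08, -0.01]
```

apply_moves --moves '[{"jaw": 0.5, "offset": [8, 3, 50], "rot": [0, 0, 0]}, {"jaw": 0.5, "offset": [8, 3, 50], "rot": [0, 0, 0]}, {"jaw": 0.5, "offset": [0, 0, 50], "rot": [0, 0, 0]}, {"jaw": 0.5, "offset": [0, 0, 25], "rot": [0, 0, 0]}, {"jaw": 0.5, "offset": [0, 0, 14], "rot": [0, 0, 0]}]'

```text
time_s: 11.8
eef_pos: [0.4944, -0.3653, 0.0125]
eef_rot: [-0.001, 0.998, 0.056, -0.001]
wrist_force: [0.1, 0.1, 0.3]
opening: 0.501
grasp_force: 0.0
```

apply_moves --moves '[{"jaw": 0.5, "offset": [0, 0, 0], "rot": [0, 0, 0]}, {"jaw": 0.1, "offset": [0, 0, 0], "rot": [0, 0, 0]}, {"jaw": 0.1, "offset": [0, 0, 0], "rot": [0, 0, 0]}, {"jaw": 0.1, "offset": [0, 0, 0], "rot": [0, 0, 0]}, {"jaw": 0.1, "offset": [0, 0, 0], "rot": [0, 0, 0]}]'

```text
time_s: 12.42
eef_pos: [0.496, -0.3683, 0.0163]
eef_rot: [0.001, 0.998, 0.055, 0.001]
wrist_force: [-1.0, 1.7, 6.1]
opening: 0.19
grasp_force: 60.8
```

```bash
python3 - <<'E'
from h import *
o=obs(); print(o['time_s'],o['eef_pos'],o['opening'],o['grasp_force'],o['wrist_force'],np.degrees(np.arctan2(*T_tool(o)[1::-1,0])))
E
```

```text
12.425 [ 0.4959653  -0.3683312   0.01629796] 0.19018230392338736 60.80138868332142 [-1.03738069  1.69389549  6.13978367] 6.334968139529769
```

apply_moves --moves '[{"jaw": 0.1, "offset": [0, 0, -4], "rot": [0, 0, 0]}, {"jaw": 0.1, "offset": [6, 0, -2], "rot": [0, 0, 0]}, {"jaw": 0.1, "offset": [12, 0, 0], "rot": [0, 0, 0]}, {"jaw": 0.1, "offset": [12, 0, 0], "rot": [0, 0, 0]}, {"jaw": 0.1, "offset": [12, 0, 0], "rot": [0, 0, 0]}]'

```text
time_s: 13.05
eef_pos: [0.5376, -0.3624, 0.02]
eef_rot: [-0.0, 0.998, 0.055, -0.0]
wrist_force: [0.0, 0.5, -2.8]
opening: 0.197
grasp_force: 59.7
```

apply_moves --moves '[{"jaw": 0.1, "offset": [10, 0, 0], "rot": [0, 0, 0]}, {"jaw": 0.1, "offset": [6, 0, 0], "rot": [0, 0, 0]}, {"jaw": 0.1, "offset": [0, 0, 3], "rot": [0, 0, 0]}, {"jaw": 0.1, "offset": [0, 0, 3], "rot": [0, 0, 0]}, {"jaw": 0.1, "offset": [0, 0, 0], "rot": [0, 0, 0]}]'

```text
time_s: 13.68
eef_pos: [0.5528, -0.3611, 0.0162]
eef_rot: [-0.0, 0.998, 0.055, 0.0]
wrist_force: [-1.8, 4.4, 10.7]
opening: 0.194
grasp_force: 61.4
```

apply_moves --moves '[{"jaw": 0.5, "offset": [0, 0, 0], "rot": [0, 0, 0]}, {"jaw": 0.5, "offset": [0, 0, 0], "rot": [0, 0, 0]}, {"jaw": 0.5, "offset": [0, 0, -20], "rot": [0, 0, 0]}, {"jaw": 0.5, "offset": [0, 0, -60], "rot": [0, 0, 0]}, {"jaw": 0.5, "offset": [-30, 0, -60], "rot": [0, 0, 0]}]'

```text
time_s: 14.3
eef_pos: [0.5257, -0.3642, 0.1533]
eef_rot: [0.001, 0.998, 0.056, 0.001]
wrist_force: [-0.4, -0.9, -0.0]
opening: 0.498
grasp_force: 0.0
```

```bash
python3 - <<'E'
from h import *
for i in range(4): ctrl.camera('side')
o=obs(); print(o['time_s'],o['eef_pos'],np.abs(o['dq']).max(),np.degrees(np.arctan2(*T_tool(o)[1::-1,0])))
img,d,W,K,T=cloud('wrist'); np.savez('w6.npz',img=img,W=W,K=K,T=T)
save('w6.png',cv2.resize(img,(800,600)))
E
```

```text
14.5 [ 0.52534418 -0.3652065   0.15340988] 0.05970429082782277 6.2981547570436005
```

View pics/w6.png

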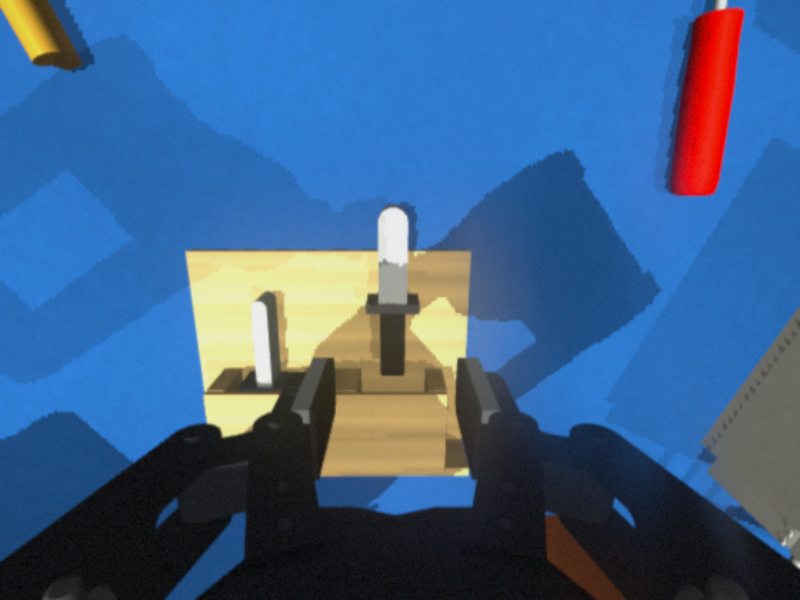

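The spacer is out and clear of the roof: nose (393,207), shoulder row about 297–310, handle to row 375. The thin one is unmoved.

```bash
python3 - <<'E'
from h import *
f=np.load('w6.npz');K,T,W=f['K'],f['T'],f['W']
s=.7
n=ray_z(K,T,(393*s,207*s),.030); sh=ray_z(K,T,(393*s,296*s),.032); e=ray_z(K,T,(393*s,375*s),.030); print(n,sh,e)
u=(n-e)[:2]; L=np.linalg.norm(u); u/=L; print('len',L,np.degrees(np.arctan2(u[1],u[0])))
org=n[:2]-.060*u; org2=e[:2]+.051*u; org=(org+org2)/2; print('origin',org,org2)
g=org-.024*u; print('grasp',g)
plan([*g,.013],np.arctan2(u[1],u[0]),1)
E
```

```text
[ 0.57466617 -0.35866326  0.03      ] [ 0.52061082 -0.36458046  0.032     ] [ 0.4657474 -0.3705823  0.03     ]
len 0.10956897990297268 6.2450612535678705
origin [ 0.51573349 -0.36511229] [ 0.51644475 -0.36503446]
grasp [ 0.49187591 -0.36772304]
[-33.2, -0.3, 138.2] [0.05, -0.05, 0.07]
```

apply_moves --moves '[{"jaw": 0.5, "offset": [-17, 0, 10], "rot": [0, 0, 0]}, {"jaw": 0.5, "offset": [-16, 0, 40], "rot": [0, 0, 0]}, {"jaw": 0.5, "offset": [0, 0, 50], "rot": [0, 0, 0]}, {"jaw": 0.5, "offset": [0, 0, 26], "rot": [0, 0, 0]}, {"jaw": 0.5, "offset": [0, 0, 12], "rot": [0, 0, 0]}]'

```text
time_s: 15.18
eef_pos: [0.4903, -0.3656, 0.0086]
eef_rot: [-0.002, 0.998, 0.055, -0.002]
wrist_force: [-0.5, 0.4, 1.1]
opening: 0.498
grasp_force: 0.0
```

apply_moves --moves '[{"jaw": 0.5, "offset": [0, 0, 0], "rot": [0, 0, 0]}, {"jaw": 0.05, "offset": [0, 0, 0], "rot": [0, 0, 0]}, {"jaw": 0.05, "offset": [0, 0, 0], "rot": [0, 0, 0]}, {"jaw": 0.05, "offset": [0, 0, 0], "rot": [0, 0, 0]}, {"jaw": 0.05, "offset": [0, 0, 0], "rot": [0, 0, 0]}]'

```text
time_s: 15.8
eef_pos: [0.4929, -0.3686, 0.0139]
eef_rot: [0.001, 0.998, 0.055, 0.001]
wrist_force: [-0.2, 0.7, 5.8]
opening: 0.17
grasp_force: 61.8
```

apply_moves --moves '[{"jaw": 0.05, "offset": [0, 0, -10], "rot": [0, 0, 0]}, {"jaw": 0.05, "offset": [0, 0, -30], "rot": [0, 0, 0]}, {"jaw": 0.05, "offset": [0, 0, -40], "rot": [0, 0, 0]}, {"jaw": 0.05, "offset": [0, 0, -20], "rot": [0, 0, 0]}, {"jaw": 0.05, "offset": [0, 0, 0], "rot": [0, 0, 0]}]'

```text
time_s: 16.42
eef_pos: [0.4926, -0.3685, 0.1138]
eef_rot: [0.001, 0.998, 0.055, 0.001]
wrist_force: [0.1, -0.8, -2.1]
opening: 0.171
grasp_force: 60.7
```

```bash
python3 - <<'E'
from h import *
for i in range(3): ctrl.camera('side')
o=obs(); print(o['time_s'],o['eef_pos'],o['opening'],o['grasp_force'],o['wrist_force'],np.degrees(np.arctan2(*T_tool(o)[1::-1,0])))
img,d,W,K,T=cloud('wrist'); np.savez('w7.npz',img=img,W=W,K=K,T=T,Tt=T_tool(o))
save('w7.png',cv2.resize(img[90:330,120:440],(800,600)))
# spacer points in tool frame
Q=W.reshape(-1,3); Tt=T_tool(o); P=(Q-Tt[:3,3])@Tt[:3,:3]
k=(abs(P[:,1])<.025)&(P[:,0]>0.02)&(P[:,0]<.12)&(P[:,2]<.05)&(P[:,2]>-.04); p=P[k]
print(k.sum(),np.percentile(p,[1,50,99],axis=0).round(4).tolist(),cv2.minAreaRect((p[p[:,2]<np.median(p[:,2])+.003][:,:2]*1000).astype(np.float32)))
tgt=m2w(-.05-.024-.09,-.0875); print(tgt)
plan([*tgt,.11],YM,10)
E
```

```text
16.575 [ 0.49096508 -0.36673699  0.11030003] 0.16610841492987413 60.695167779922485 [-0.71736916  0.86670061 -2.00933133] 6.333288674188897
7174 [[0.0205, -0.0161, -0.0179], [0.0492, -0.0005, -0.0152], [0.0809, 0.0152, 0.0043]] ((51.21289825439453, -0.39634132385253906), (62.364845275878906, 33.959754943847656), 0.025491997599601746)
[0.41911116 0.02204783]
[-2.8, -39.4, 0.1] [-0.01, 0.01, 1.36]
[-3.8, -39.3, 0.1] [-0.01, 0.01, 1.36]
[-4.7, -39.2, 0.1] [-0.01, 0.01, 1.36]
[-5.7, -39.1, 0.1] [-0.01, 0.01, 1.36]
[-6.6, -39.0, 0.1] [-0.01, 0.01, 1.36]
[-7.5, -38.8, 0.1] [-0.01, 0.01, 1.36]
[-8.4, -38.6, 0.1] [-0.01, 0.01, 1.36]
[-9.3, -38.4, 0.1] [-0.01, 0.01, 1.36]
[-10.3, -38.2, 0.0] [-0.01, 0.01, 1.36]
[-11.2, -37.9, 0.0] [-0.01, 0.01, 1.36]
```

View pics/w7.png

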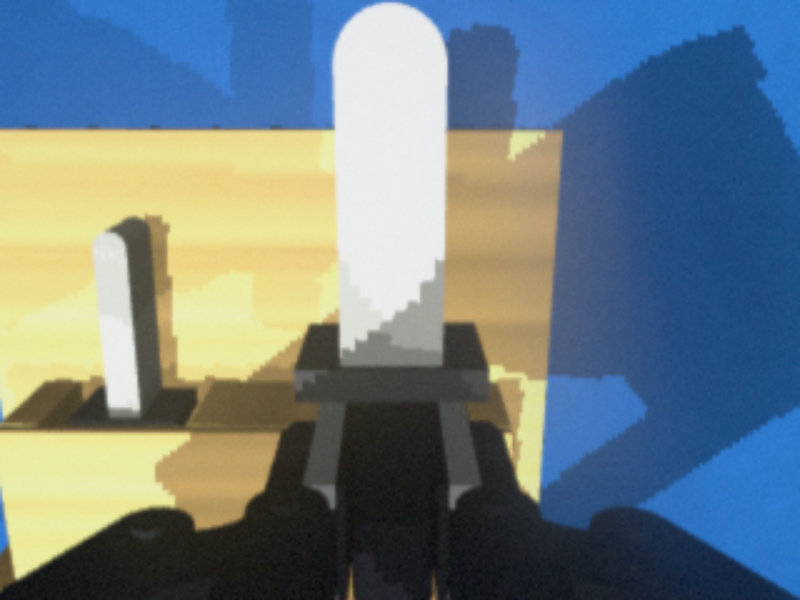

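Held square: in the tool frame the origin is at x = 22.4 mm and y = -0.45 mm, with the underside 8.8 mm beyond the TCP. Now to the machine.

apply_moves --moves '[{"jaw": 0.05, "offset": [-3, -39, 0], "rot": [0, 0, 1.4]}, {"jaw": 0.05, "offset": [-4, -39, 0], "rot": [0, 0, 1.4]}, {"jaw": 0.05, "offset": [-5, -39, 0], "rot": [0, 0, 1.4]}, {"jaw": 0.05, "offset": [-6, -39, 0], "rot": [0, 0, 1.4]}, {"jaw": 0.05, "offset": [-6, -39, 0], "rot": [0, 0, 1.4]}]'

```text
time_s: 17.25
eef_pos: [0.4547, -0.1728, 0.1108]
eef_rot: [-0.001, 1.0, -0.006, -0.001]
wrist_force: [-0.1, 0.1, -2.5]
opening: 0.167
grasp_force: 60.7
```

apply_moves --moves '[{"jaw": 0.05, "offset": [-7, -39, 0], "rot": [0, 0, 1.4]}, {"jaw": 0.05, "offset": [-8, -39, 0], "rot": [0, 0, 1.3]}, {"jaw": 0.05, "offset": [-9, -38, 0], "rot": [0, 0, 1.3]}, {"jaw": 0.05, "offset": [-10, -38, 0], "rot": [0, 0, 1.3]}, {"jaw": 0.05, "offset": [-10, -38, 0], "rot": [0, 0, 1.3]}]'

```text
time_s: 17.88
eef_pos: [0.4219, 0.0212, 0.1111]
eef_rot: [-0.0, 0.998, -0.064, -0.001]
wrist_force: [0.7, 0.1, -2.6]
opening: 0.167
grasp_force: 60.7
```

```bash
python3 - <<'E'
from h import *
for i in range(5): ctrl.camera('side')
o=obs(); print(o['time_s'],o['eef_pos'],w2m(o['eef_pos']),o['opening'],np.abs(o['dq']).max(),np.degrees(np.arctan2(*T_tool(o)[1::-1,0])))
img,d,W,K,T=cloud('wrist'); np.savez('w8.npz',img=img,W=W,K=K,T=T,Tt=T_tool(o))
save('w8.png',cv2.resize(img,(800,600)))
Q=W.reshape(-1,3); M=(Q[:,:2]-OM)@Rz(YM)
def rng(nm,k): print(nm,k.sum(),np.percentile(M[k],[2,98],axis=0).round(4).tolist() if k.sum() else '')
z=Q[:,2]
rng('stop',(abs(z-.052)<.003)&(M[:,0]>-.01)&(M[:,0]<.06)&(M[:,1]<-.088)&(M[:,1]>-.13))
rng('strap',(abs(z-.058)<.003)&(M[:,0]<-.005)&(M[:,0]>-.06)&(M[:,1]<-.06)&(M[:,1]>-.13))
rng('cheek',(abs(z-.05)<.003)&(M[:,0]>-.01)&(M[:,0]<.03)&(M[:,1]<-.03)&(M[:,1]>-.085))
rng('gapbed',(abs(z-.02)<.005)&(M[:,0]>-.01)&(M[:,0]<.04)&(M[:,1]<-.07)&(M[:,1]>-.104))
Tt=T_tool(o); P=(Q-Tt[:3,3])@Tt[:3,:3]
k=(abs(P[:,1])<.025)&(P[:,0]>0.035)&(P[:,0]<.12)&(P[:,2]<0)&(P[:,2]>-.04); print('blade',np.percentile(P[k],[1,50,99],axis=0).round(4).tolist())
E
```

```text
18.125 [0.42286919 0.01971758 0.11161592] [-0.15997634 -0.08933385] 0.1659107708332031 0.022757059698110024 -7.211942537230913
stop 0 
strap 2573 [[-0.0409, -0.1112], [-0.0259, -0.068]]
cheek 0 
gapbed 0 
blade [[0.0356, -0.0094, -0.0167], [0.0595, -0.0006, -0.0153], [0.0812, 0.0082, -0.0139]]
```

View pics/w8.png

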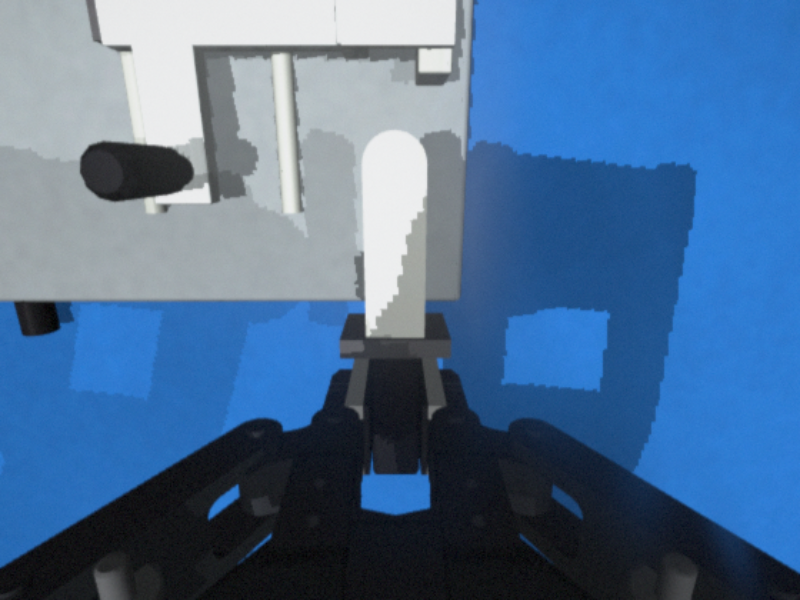

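The view shows the spacer at columns 363–427, pointed at the gap. The stop's front end is at columns 418–452, row about 73.

```bash
python3 - <<'E'
from h import *
f=np.load('w8.npz');K,T,img=f['K'],f['T'],f['img']
for p in ((418,72),(452,72)): print(w2m(ray_z(K,T,(p[0]*.7,p[1]*.7),.052)).round(4))
g=cv2.cvtColor(img,cv2.COLOR_RGB2GRAY); print(g[42:60:2,288:322].tolist()[3], g[40:62,304].tolist())
# bed right edge, front edge
for p in ((459,298),(466,160)): print(w2m(ray_z(K,T,(p[0]*.7,p[1]*.7),.02)).round(4))
Tt=f['Tt']; n=Tt@np.array([.0224,-.0006,.0088,1]); print('origin',w2m(n),n[2])
E
```

```text
[-0.05   -0.0983]
[-0.05   -0.1123]
[166, 160, 142, 105, 121, 203, 231, 233, 233, 233, 234, 231, 232, 232, 232, 232, 232, 233, 232, 232, 232, 232, 232, 232, 232, 232, 229, 199, 125, 123, 125, 124, 124, 138] [235, 233, 233, 232, 233, 233, 234, 233, 232, 221, 181, 124, 90, 90, 88, 88, 87, 87, 87, 110, 167, 184]
[-0.1574 -0.1244]
[-0.0845 -0.1247]
origin [-0.13758618 -0.08870129] 0.10279318488167315
```

apply_moves --moves '[{"jaw": 0.05, "offset": [0, -0.7, 20], "rot": [0, 0, 0]}, {"jaw": 0.05, "offset": [0, 0, 25], "rot": [0, 0, 0]}, {"jaw": 0.05, "offset": [0, 0, 20], "rot": [0, 0, 0]}, {"jaw": 0.05, "offset": [0, 0, 9], "rot": [0, 0, 0]}, {"jaw": 0.05, "offset": [0, 0, 4], "rot": [0, 0, 0]}]'

```text
time_s: 18.8
eef_pos: [0.4233, 0.02, 0.0339]
eef_rot: [-0.0, 0.998, -0.064, -0.0]
wrist_force: [0.3, -0.6, -2.0]
opening: 0.171
grasp_force: 60.7
```

apply_moves --moves '[{"jaw": 0.05, "offset": [5, 0, 0], "rot": [0, 0, 0]}, {"jaw": 0.05, "offset": [5, 0, 0], "rot": [0, 0, 0]}, {"jaw": 0.05, "offset": [4, 0, 0], "rot": [0, 0, 0]}, {"jaw": 0.05, "offset": [0, 0, 0], "rot": [0, 0, 0]}, {"jaw": 0.05, "offset": [0, 0, 0], "rot": [0, 0, 0]}]'

```text
time_s: 19.42
eef_pos: [0.437, 0.0189, 0.0342]
eef_rot: [-0.0, 0.998, -0.063, -0.0]
wrist_force: [0.0, -0.0, -2.1]
opening: 0.171
grasp_force: 60.7
```

```bash
cat > sp.py <<'E'
from h import *
o=obs(); Tt=T_tool(o); n=Tt@np.array([.0224,-.0006,.0088,1])
print(o['time_s'],'origin mach',w2m(n).round(4),'bottom z',n[2].round(4),o['wrist_force'].round(1) if hasattr(o['wrist_force'],'round') else o['wrist_force'],'yaw',np.degrees(np.arctan2(*Tt[1::-1,0])).round(2),'tilt',Tt[:2,2].round(4),o['opening'])
E
python3 sp.py
```

```text
19.425 origin mach [-0.1234 -0.0878] bottom z 0.0254 [ 0.  -0.  -2.1] yaw -7.25 tilt [-0.0002  0.    ] 0.17098614526337705
```

apply_moves --moves '[{"jaw": 0.05, "offset": [5, 0.2, 2], "rot": [0, 0, 0]}, {"jaw": 0.05, "offset": [6, 0, 1.5], "rot": [0, 0, 0]}, {"jaw": 0.05, "offset": [7, 0, 0], "rot": [0, 0, 0]}, {"jaw": 0.05, "offset": [7, 0, 0], "rot": [0, 0, 0]}, {"jaw": 0.05, "offset": [6, 0, 0], "rot": [0, 0, 0]}]'

```text
time_s: 20.05
eef_pos: [0.4685, 0.0145, 0.0307]
eef_rot: [0.0, 0.998, -0.063, 0.0]
wrist_force: [-0.3, -0.3, -2.2]
opening: 0.166
grasp_force: 60.7
```

apply_moves --moves '[{"jaw": 0.05, "offset": [5, 0, 0], "rot": [0, 0, 0]}, {"jaw": 0.05, "offset": [5, 0, 0], "rot": [0, 0, 0]}, {"jaw": 0.05, "offset": [5, 0, 0], "rot": [0, 0, 0]}, {"jaw": 0.05, "offset": [0, 0, 0], "rot": [0, 0, 0]}, {"jaw": 0.05, "offset": [0, 0, 0], "rot": [0, 0, 0]}]'

```text
time_s: 20.68
eef_pos: [0.4825, 0.0128, 0.0306]
eef_rot: [-0.0, 0.998, -0.063, -0.0]
wrist_force: [-0.0, -0.1, -2.9]
opening: 0.172
grasp_force: 60.7
```

```bash
python3 sp.py
```

```text
20.675 origin mach [-0.0776 -0.088 ] bottom z 0.0218 [-0.  -0.1 -2.9] yaw -7.26 tilt [-0.0004  0.0001] 0.17188771074397088
```

apply_moves --moves '[{"jaw": 0.05, "offset": [5, 0, 0], "rot": [0, 0, 0]}, {"jaw": 0.05, "offset": [6, 0, 0], "rot": [0, 0, 0]}, {"jaw": 0.05, "offset": [6, 0, 0], "rot": [0, 0, 0]}, {"jaw": 0.05, "offset": [5, 0, 0], "rot": [0, 0, 0]}, {"jaw": 0.05, "offset": [3, 0, 0], "rot": [0, 0, 0]}]'

```text
time_s: 21.3
eef_pos: [0.5079, 0.0095, 0.0307]
eef_rot: [-0.0, 0.998, -0.063, 0.0]
wrist_force: [0.5, -0.4, -1.9]
opening: 0.166
grasp_force: 60.7
```

apply_moves --moves '[{"jaw": 0.05, "offset": [1, 0, 0], "rot": [0, 0, 0]}, {"jaw": 0.05, "offset": [0, 0, 1], "rot": [0, 0, 0]}, {"jaw": 0.05, "offset": [0, 0, 0], "rot": [0, 0, 0]}, {"jaw": 0.05, "offset": [1, 0, 0], "rot": [0, 0, 0]}, {"jaw": 0.05, "offset": [0, 0, 0], "rot": [0, 0, 0]}]'

```text
time_s: 21.92
eef_pos: [0.5096, 0.0093, 0.0298]
eef_rot: [0.0, 0.998, -0.063, 0.0]
wrist_force: [0.2, -0.3, -2.9]
opening: 0.168
grasp_force: 60.7
```

```bash
python3 sp.py
```

```text
21.925 origin mach [-0.0502 -0.088 ] bottom z 0.021 [ 0.2 -0.3 -2.9] yaw -7.26 tilt [ 0.0002 -0.    ] 0.16846769185072463
```

apply_moves --moves '[{"jaw": 0.05, "offset": [0.7, 0, 0], "rot": [0, 0, 0]}, {"jaw": 0.05, "offset": [0.7, 0, 0], "rot": [0, 0, 0]}, {"jaw": 0.05, "offset": [0.6, 0, 0], "rot": [0, 0, 0]}, {"jaw": 0.05, "offset": [0, 0, 0.5], "rot": [0, 0, 0]}, {"jaw": 0.05, "offset": [0, 0, 0], "rot": [0, 0, 0]}]'

```text
time_s: 22.55
eef_pos: [0.5099, 0.0094, 0.0287]
eef_rot: [-0.0, 0.998, -0.063, -0.002]
wrist_force: [-7.0, 0.2, 2.0]
opening: 0.165
grasp_force: 61.3
```

```bash
python3 sp.py
```

```text
22.55 origin mach [-0.05   -0.0879] bottom z 0.0199 [-7.   0.2  2. ] yaw -7.26 tilt [-0.0035  0.0005] 0.1653430405321066
```

apply_moves --moves '[{"jaw": 0.05, "offset": [-1.4, 0, 0], "rot": [0, 0, 0]}, {"jaw": 0.05, "offset": [0, 0, 0], "rot": [0, 0, 0]}, {"jaw": 0.4, "offset": [0, 0, 0], "rot": [0, 0, 0]}, {"jaw": 0.4, "offset": [0, 0, 0], "rot": [0, 0, 0]}, {"jaw": 0.4, "offset": [0, 0, 0], "rot": [0, 0, 0]}]'

```text
time_s: 23.18
eef_pos: [0.5108, 0.0091, 0.0296]
eef_rot: [0.0, 0.998, -0.063, 0.001]
wrist_force: [1.1, 0.4, -0.7]
opening: 0.4
grasp_force: 0.0
```

apply_moves --moves '[{"jaw": 0.4, "offset": [0, 0, -10], "rot": [0, 0, 0]}, {"jaw": 0.4, "offset": [0, 0, -30], "rot": [0, 0, 0]}, {"jaw": 0.4, "offset": [0, 0, -50], "rot": [0, 0, 0]}, {"jaw": 0.4, "offset": [-20, 0, -50], "rot": [0, 0, 0]}, {"jaw": 0.4, "offset": [-20, 0, -50], "rot": [0, 0, 0]}]'

```text
time_s: 23.8
eef_pos: [0.4699, 0.0144, 0.2216]
eef_rot: [0.0, 0.998, -0.063, 0.001]
wrist_force: [0.7, 0.3, -0.3]
opening: 0.401
grasp_force: 0.0
```

apply_moves --moves '[{"jaw": 0.4, "offset": [-10, 0, -20], "rot": [0, 0, 0]}, {"jaw": 0.4, "offset": [0, 0, 0], "rot": [0, 0, 0]}, {"jaw": 0.4, "offset": [0, 0, 0], "rot": [0, 0, 0]}, {"jaw": 0.4, "offset": [0, 0, 0], "rot": [0, 0, 0]}, {"jaw": 0.4, "offset": [0, 0, 0], "rot": [0, 0, 0]}]'

```text
time_s: 24.42
eef_pos: [0.4602, 0.0156, 0.2381]
eef_rot: [-0.0, 0.998, -0.063, -0.001]
wrist_force: [0.4, -0.0, 0.4]
opening: 0.397
grasp_force: 0.0
```

```bash
python3 - <<'E'
from h import *
o=obs(); print(o['time_s'],o['eef_pos'])
img,d,W,K,T=cloud('wrist'); np.savez('w9.npz',img=img,W=W,K=K,T=T)
save('w9.png',cv2.resize(img,(800,600)))
Q=W.reshape(-1,3); M=(Q[:,:2]-OM)@Rz(YM); z=Q[:,2]
def rng(nm,k): print(nm,k.sum(),np.percentile(M[k],[2,98],axis=0).round(4).tolist() if k.sum() else '',M[k].mean(0).round(4))
rng('knob',(abs(z-.098)<.003)&(abs(M[:,0]+.088)<.03)&(abs(M[:,1]-.008)<.03))
rng('ptr',(z>.136)&(z<.15)&(abs(M[:,0])<.03)&(abs(M[:,1])<.03))
rng('shoulder',(abs(z-.046)<.0025)&(M[:,0]<-.045)&(M[:,0]>-.06)&(abs(M[:,1]+.0875)<.025))
rng('handle',(abs(z-.044)<.003)&(M[:,0]<-.058)&(M[:,0]>-.12)&(abs(M[:,1]+.0875)<.02))
E
```

```text
24.425 [0.46021683 0.01560407 0.23805069]
knob 235 [[-0.0978, -0.001], [-0.0796, 0.0176]] [-0.0878  0.0066]
ptr 663 [[-0.0086, -0.0089], [0.0079, 0.0079]] [-0.0004 -0.0008]
shoulder 241 [[-0.0594, -0.1042], [-0.0453, -0.072]] [-0.0524 -0.0881]
handle 577 [[-0.0995, -0.0952], [-0.0584, -0.0802]] [-0.0786 -0.0879]
```

View pics/w9.png

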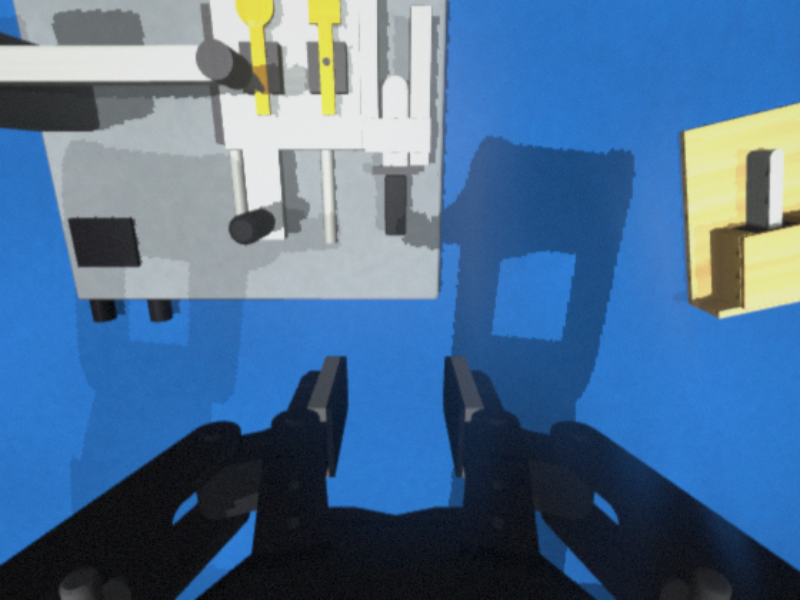

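The final view shows the spacer home under the strap at column 395, the pointer tip on the round key's blade at about (265,92), and the square dot at (327,61). A last check of that dot's position before handing in.

```bash
python3 - <<'E'
from h import *
f=np.load('w9.npz'); d=w2m(ray_z(f['K'],f['T'],(327*.7,61.5*.7),.061)); e=(d-[.016,-.044])*1000; print('round dot err mm',e)
if np.linalg.norm(e)<2.5: print(ctrl.hand_in())
E
```

```text
round dot err mm [-1.26460984  0.1836122 ]
the job is handed in; nothing more can be done
None
```

The job is handed in, though it returned no verdict: both dimples were set under the pointer in order and the thick spacer is home against the stop. By my last measurement the round-headed dimple is within about 1.3 mm of the pointer, and the thin spacer was left in its nest.

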